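# Turn the drying clay beads

## Task

Draw the long spoon out from under the grey caddy by its bowl end, lay it on the wooden board and let go. Take it again near the end of its handle and stir the drying clay beads with its bowl down among them, in wide sweeps from end to end of the white tub, at least two full rounds, so that they are well shifted about; keep the fingers off the beads. Then lay the spoon back wholly on the board and gently lower the lid fully shut with all the beads inside, leaving the other things alone.

Things in the scene. Friction and masses are not known exactly. Their poses are not given: they have to be found in the camera images.
- spoon: long steel spoon, 200 mm, 60 g; origin under its middle, +x to the bowl. Starts bowl up, its handle in the caddy's slot, the bowl end sticking out 105 to 120 mm. Round bowl 42 mm across, 13 high, centred at x = 79 mm; neck x = 34 to 62 mm, 9 wide, 5 thick; handle x = -87 to 35 mm, 12 wide, 6 thick; both centred 12.5 mm above the surface it lies on; handle end bent down, to x = -100 mm
- spoon_tip (a point): underside of the spoon's bowl at its centre, x = +79 mm, 1 mm above the surface when lying
- spoon_grip (a point): grip point on the spoon's handle near its end, x = -65 mm, 12.5 mm up
- spoon_end (a point): end of the spoon's handle, x = -96 mm, 8 mm up
- board: wooden board lying on the shelf, 260 (x) x 130 (y) x 8 mm, origin centre of its underside; it does not move
- caddy: grey plastic caddy, fixed, 110 (x) x 150 (y) x 105 mm high, origin centre of its underside. Its open front faces -x; under its drawer is a slot 40 mm high and 134 mm wide between the side walls, where the spoon's handle lies. The drawer is not needed and does not open
- tub: white open plastic tub, fixed, outside 170 (x) x 200 (y) x 50 mm high, walls and floor 4 mm; origin centre of its underside. The lid's hinge runs along its +x rim. Six beads lie in it
- tub_lid (a joint): angle of the tub's hinged lid, rad: 0 closed flat on the rim, about 1.7 at the start (standing up, leaning outwards); stiff hinge, stays where it is left
- lid_hinge (a point): middle of the lid's hinge line, 50 mm high at the middle of the tub's +x rim; hinge along the tub's y
- lid_edge (a point): middle of the lid's free edge on its upper (outer) face, 170 mm from the hinge; the lid is 200 mm wide, 6 mm thick, with a 60 mm wide lip that reaches 10 mm past the edge
- bead0: round clay bead, 24 mm diameter, origin at its centre, 15 g; starts on the tub's floor
- bead1: round clay bead, 24 mm diameter, origin at its centre, 15 g; starts on the tub's floor
- bead2: round clay bead, 24 mm diameter, origin at its centre, 15 g; starts on the tub's floor
- bead3: round clay bead, 24 mm diameter, origin at its centre, 15 g; starts on the tub's floor
- bead4: round clay bead, 24 mm diameter, origin at its centre, 15 g; starts on the tub's floor
- bead5: round clay bead, 24 mm diameter, origin at its centre, 15 g; starts on the tub's floor
- tumbler: glass tumbler, 68 mm across, 105 mm high, bystander; origin centre of underside
- mug: white mug, 76 mm across, 85 mm high, handle at +y, bystander; origin centre of underside
- tin: round metal tin with snug lid, 82 mm across, 60 mm high, bystander; origin centre of underside
- brush: orange bottle brush lying down, 280 mm long along its x, 56 mm thick, bystander; origin under its middle
- soap: dish soap bottle, 62 mm across, 190 mm high, bystander; origin centre of underside
- soapdish: soap dish with soap, 110 x 75 x 34 mm, bystander; origin centre of underside

How it is judged:
By the outcome, as a careful person would: the job done as asked, in the order asked, and still so for the second after the job is handed in, with the robot touching nothing.
It also fails if it takes over 72 s, if anything falls off the work surface, if the arm or the gripper's body presses on something with over 40 N, if the wrist force passes 120 N, or if a joint passes its speed limit or range.

## Robot

A 7-joint arm with a two-finger parallel gripper is mounted at the origin on the work surface. World frame = base frame: x ahead of the robot, y to its left, z up, the work surface at z = 0. Lengths are in m, angles in rad, forces in N, time in s.
With the tool pointing down it reaches from about 0.425 to 0.825 m from the base axis. Payload 3.6 kg.
Tool frame: the origin (TCP) lies at the very end of the fingers, on their centre line; the grasp point (between the pads) lies 19 mm behind it; z points along the fingers, x is the direction in which the jaws open and shut, and the axes are right-handed (so a half turn about z gives the same grasp; the last joint's range is limited). The gripper opens to 85 mm and grips with 20 to 120 N. Pads are 22 mm wide; open, the fingers measure 114 mm over their backs; the gripper's body (76 mm by 85 mm) begins 54 mm behind the grasp point. The pads swing forward as they close: fully open they stand 13 mm farther back than shut.
Start: joints at [-1.202, 0.615, -0.013, 1.423, 0.008, 1.103, -0.04], TCP at [0.25, 0.6, 0.231] pointing down, gripper open.
Joint ranges: [-3.12, 3.12], [-0.3, 2.06], [-1.34, 1.32], [0.26, 2.42], [-1.36, 4.5], [0.01, 1.98], [-2.84, 2.84]. Speed limits (rad/s): [2.79, 2.79, 3.14, 3.14, 3.14, 3.14, 3.14].

## Interface

Orientations are given as a 3x3 rotation matrix whose columns are the frame's x, y, z axes.
In Python, from station import r, gripper_to, imaging, sign_off gives the robot as it stands. Calls block until the motion is done:
- r.move_ptp(position, orientation): joint-space move of the TCP to a pose.
- r.servo_line(position, rot=None, speed=0.15): straight line of the TCP; rot=None keeps the orientation; speed is the mean speed in m/s.
- r.goto_joints(angles): joint-space move.
- gripper_to(opening, grasp_force=None): finger opening in m; grasp_force is the grip in N (None keeps the last); returns when the fingers have stopped.
- r.pause(seconds).
- r.inverse_kinematics(position, orientation): joint angles nearest the present ones, or None.
- r.read_state(): the state.
- imaging.snapshot(name): name is "scene" or "side" or "wrist"; returns (picture, depth): 420x560x3 uint8, red, green, blue; 420x560 float32, m along the optical axis (not along the pixel's ray), 0 where there is no reading.
- imaging.camera_model(name): a dict with "fx", "fy", "cx", "cy" (pixels), "k1" (the pictures are not rectified: a ray, as slopes to the right and down, at radius r is drawn at 1 + k1 r^2 times it, then the intrinsics apply), "pose" (4x4, takes a point from camera to world coordinates); the wrist camera has in their place "hand_eye" (4x4, takes a point from camera to tool coordinates, whose origin is the TCP and whose axes are the tool frame's). Camera axes: x right, y down, z forward; pixel columns grow to the right and rows downward; lengths in m; the calibration is good to about 2 mm. A picture is of the moment at which its call begins: read the wrist's pose just before it. camera_model takes no time and is no camera call.
A pose or a line that the arm cannot do raises r.Unreachable and nothing moves.
- sign_off(): hands the job in, once; it reports no verdict.
The state is a dict: "t": time; "joint_positions": joint angles; "joint_velocities": joint speeds; "tau": joint torques, N m; "ee_pos": TCP position; "tool_rot": TCP orientation; "ft_force": force on the tool from outside, world axes, zero at the start; "wrist_torque": the same for the moment, N m; "gripper_width": finger opening in m.
Only numpy, scipy, OpenCV 4.12 (cv2) and the standard library are available. Lean on these libraries where they do the work, as an engineer would, in place of code of your own. Each camera call takes 0.05 s, during which the arm holds its last target.

## Working session

There is one attempt and no reset: what is moved stays moved. The work goes in short steps, each a Python script; the robot and the scene stay as the last script left them, time stands still between calls to the robot, and variables do not carry over. Pictures are saved under pics/ and viewed, and the job is handed in when it is done.

```bash
ls; mkdir -p pics
python3 - <<'E'
from station import r, imaging
import cv2
for n in ["scene","side","wrist"]:
    p,d=imaging.snapshot(n); cv2.imwrite(f"pics/{n}0.png",p[:,:,::-1])
    import numpy as np; np.savez(f"pics/{n}0.npz",p=p,d=d)
    m=imaging.camera_model(n); print(n,m)
print(r.read_state())
E
```

```text
pics
scene {'fx': 446.2562050728421, 'fy': 446.2562050728421, 'cx': 272.61992131670087, 'cy': 214.1276737943289, 'k1': 0.02379985838819655, 'pose': array([[-0.38770822,  0.65226595, -0.65133053,  1.35686807],
       [ 0.92155648,  0.25864608, -0.28954423,  0.23090206],
       [-0.02039576, -0.71249655, -0.70137913,  0.98429675],
       [ 0.        ,  0.        ,  0.        ,  1.        ]])}
side {'fx': 443.702158659795, 'fy': 443.702158659795, 'cx': 277.5508116249218, 'cy': 214.7660780853946, 'k1': -0.1120085140351638, 'pose': array([[-0.9615675 , -0.21186034,  0.17465147,  0.36322045],
       [-0.27448088,  0.72563793, -0.63095946,  0.54504456],
       [ 0.00694156, -0.6546486 , -0.75590146,  0.86331892],
       [ 0.        ,  0.        ,  0.        ,  1.        ]])}
wrist {'fx': 298.0372614733103, 'fy': 298.0372614733103, 'cx': 280.1397316474258, 'cy': 209.44276892156176, 'k1': -0.014175620225103124, 'hand_eye': array([[ 9.99999525e-01,  7.44547745e-04, -6.29699890e-04,
        -4.31294244e-05],
       [-5.06985123e-04,  9.48597156e-01,  3.16485669e-01,
        -8.20320499e-02],
  
[... 287 characters left out ...]
8707, -0.04040434]), 'joint_velocities': array([ 0.00165247, -0.00378055,  0.00136074, -0.0053962 ,  0.00020555,
       -0.00076367,  0.00084921]), 'tau': array([ 9.26615248e-04, -4.69658589e+01,  2.59846095e-01, -1.71250981e+01,
        1.00781376e-02,  7.12235065e-03,  3.85279179e-06]), 'ee_pos': array([0.24979317, 0.59945842, 0.23041331]), 'tool_rot': array([[ 3.84582989e-01,  9.23090153e-01, -7.02955865e-04],
       [ 9.23088346e-01, -3.84583627e-01, -1.82732230e-03],
       [-1.95712854e-03,  5.38667048e-05, -9.99998083e-01]]), 'ft_force': array([ 0.00183852, -0.55839496,  0.66563566]), 'wrist_torque': array([-0.0093221 ,  0.01980659,  0.0365997 ]), 'gripper_width': 0.08514669429828535}
```

View pics/scene0.png

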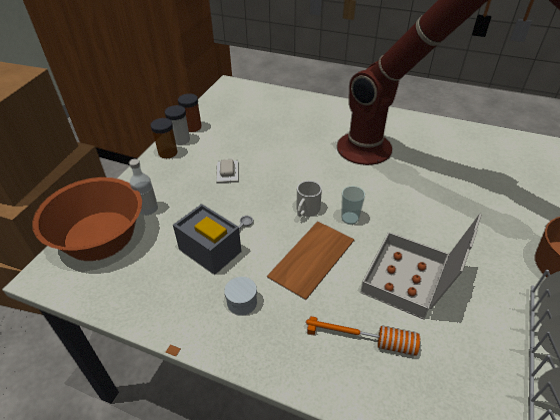

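View pics/side0.png

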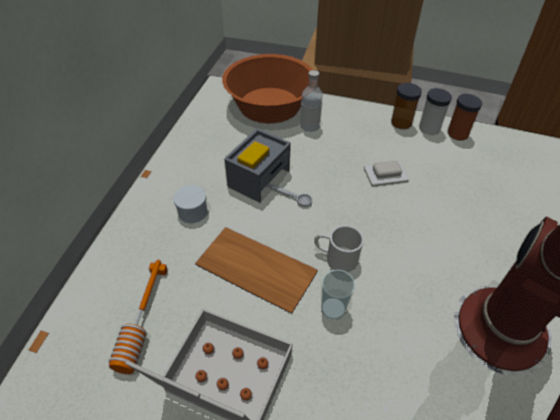

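View pics/wrist0.png

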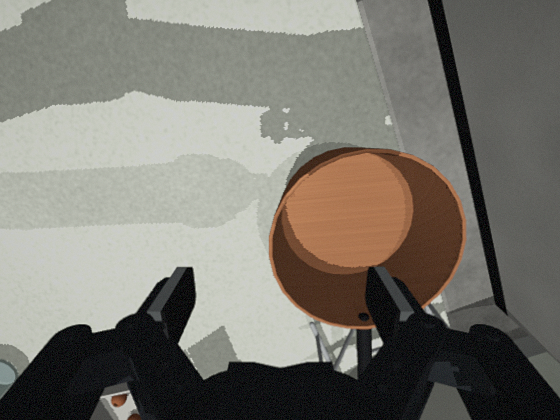

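```bash
cat > h.py <<'E'
import numpy as np, cv2
from station import r, gripper_to, imaging, sign_off
def cam(n, st=None):
    m=imaging.camera_model(n); K=np.array([[m["fx"],0,m["cx"]],[0,m["fy"],m["cy"]],[0,0,1]])
    D=np.array([m["k1"],0,0,0,0.])
    if "pose" in m: P=m["pose"]
    else:
        T=np.eye(4); T[:3,:3]=st["tool_rot"]; T[:3,3]=st["ee_pos"]; P=T@m["hand_eye"]
    return K,D,P
def rays(c,uv):
    K,D,P=c; return cv2.undistortPoints(np.asarray(uv,float).reshape(-1,1,2),K,D).reshape(-1,2)
def onplane(c,uv,z):
    a=rays(c,uv); d=np.c_[a,np.ones(len(a))]@c[2][:3,:3].T; o=c[2][:3,3]
    return o+d*((z-o[2])/d[:,2])[:,None]
def cloud(c,dep):
    H,W=dep.shape; u,v=np.meshgrid(np.arange(W),np.arange(H))
    a=rays(c,np.c_[u.ravel(),v.ravel()]); z=dep.ravel()
    return (np.c_[a*z[:,None],z]@c[2][:3,:3].T+c[2][:3,3]).reshape(H,W,3)
def proj(c,X):
    K,D,P=c; Q=np.linalg.inv(P); rv=cv2.Rodrigues(Q[:3,:3])[0]
    return cv2.projectPoints(np.asarray(X,float).reshape(-1,1,3),rv,Q[:3,3],K,D)[0].reshape(-1,2)
def Rz(yaw):
    "tool down, tool x (jaw axis) at yaw in world"
    c,s=np.cos(yaw),np.sin(yaw); return np.array([[c,s,0],[s,-c,0],[0,0,-1.]])
def snap(n,name,crop=None,k=1):
    st=r.read_state(); p,d=imaging.snapshot(n); c=cam(n,st)
    np.savez(f"pics/{name}.npz",p=p,d=d,K=c[0],D=c[1],P=c[2])
    q=p[:,:,::-1]
    if crop: x0,y0,x1,y1=crop; q=cv2.resize(q[y0:y1,x0:x1],None,fx=k,fy=k,interpolation=cv2.INTER_CUBIC)
    cv2.imwrite(f"pics/{name}.png",q); return p,d,c
E
cat > map.py <<'E'
from h import *
# top-down map 1mm... x 0.2..0.95 -> , y -0.5..0.6
S=700; 
for n in ["scene","side"]:
    f=np.load(f"pics/{n}0.npz"); c=cam(n); X=cloud(c,f["d"]).reshape(-1,3); C=f["p"].reshape(-1,3)
    ok=(f["d"].ravel()>0)
    X=X[ok];C=C[ok]; o=np.argsort(X[:,2]); X=X[o];C=C[o]
    im=np.zeros((600,800,3),np.uint8)
    # col = y descending left->right? col=(0.6-y)*S ; row=(0.95-x)*S
    col=((0.6-X[:,1])*S).astype(int); row=((0.95-X[:,0])*S).astype(int)
    k=(col>=0)&(col<800)&(row>=0)&(row<600)&(X[:,2]<0.3)
    for dx in (0,1):
        for dy in (0,1):
            im[np.clip(row[k]+dx,0,599),np.clip(col[k]+dy,0,799)]=C[k][:,::-1]
    cv2.imwrite(f"pics/map_{n}.png",im)
    for a,b in (((0.3,0.),'')):pass
E
sed -i '$d' map.py; python3 map.py
python3 - <<'E'
import cv2
a=cv2.imread("pics/scene0.png")
cv2.imwrite("pics/sc_a.png",cv2.resize(a[180:320,160:360],None,fx=4,fy=4,interpolation=2))
cv2.imwrite("pics/sc_b.png",cv2.resize(a[205:325,345:505],None,fx=5,fy=5,interpolation=2))
a=cv2.imread("pics/side0.png")
cv2.imwrite("pics/si_a.png",cv2.resize(a[120:310,180:380],None,fx=3,fy=3,interpolation=2))
E
```

```text
(no output)
```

View pics/map_scene.png

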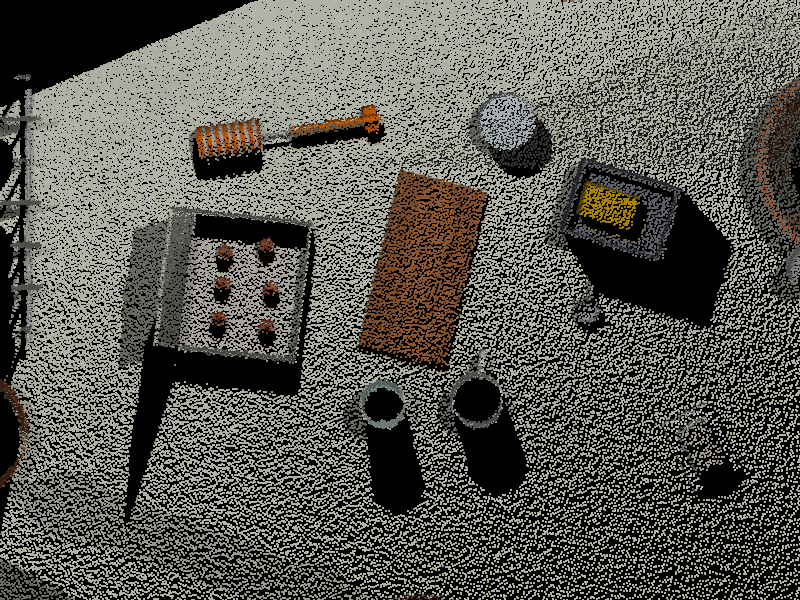

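View pics/map_side.png

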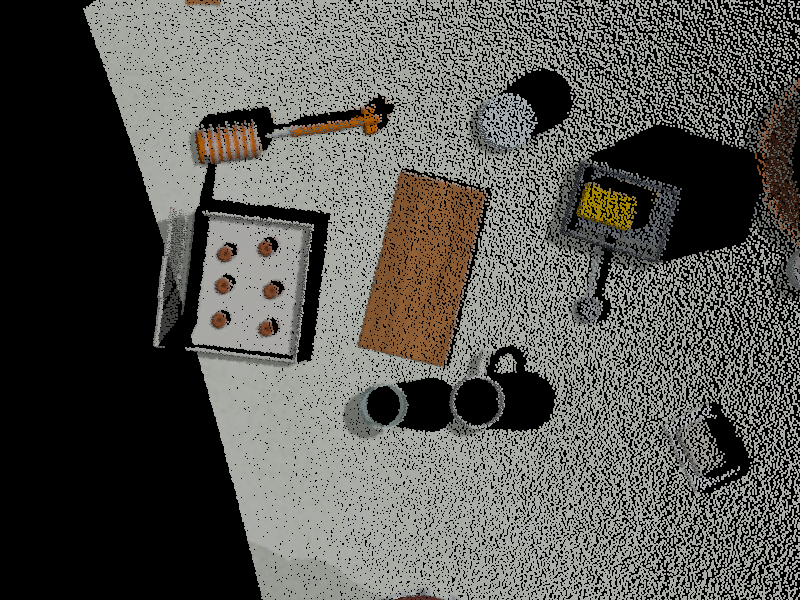

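View pics/sc_a.png

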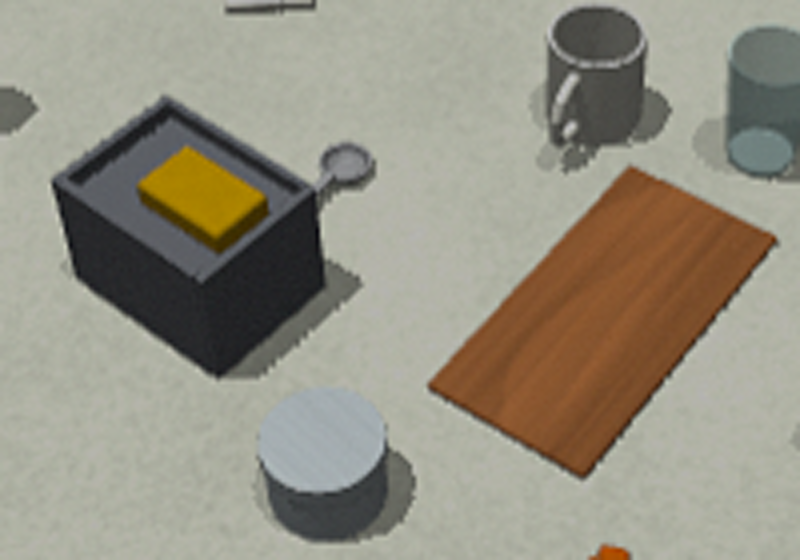

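View pics/sc_b.png

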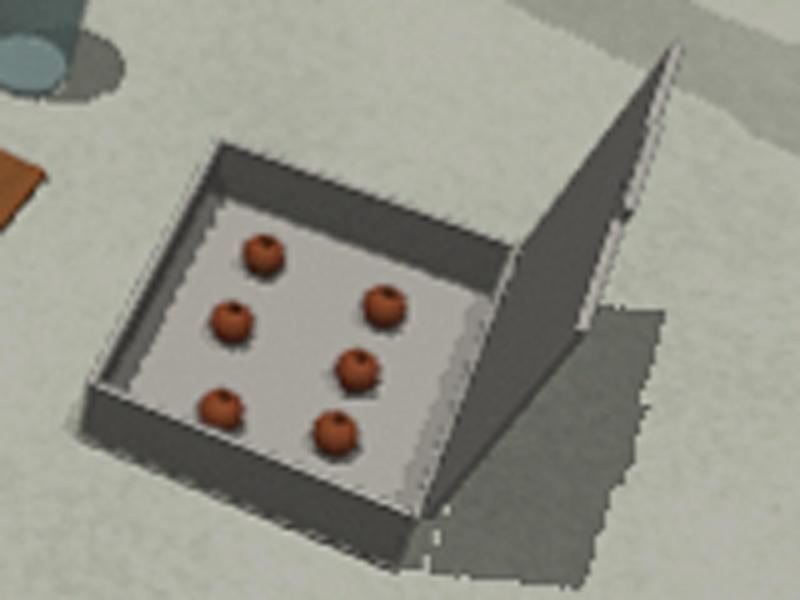

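View pics/si_a.png

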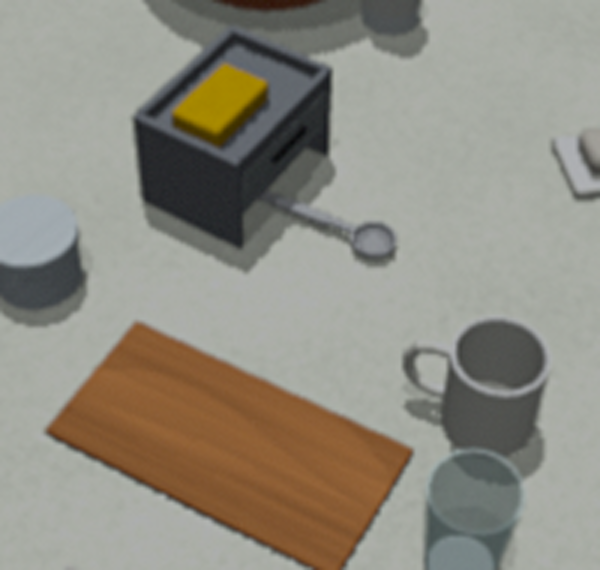

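```bash
cat > m.py <<'E'
from h import *
sc,si=cam("scene"),cam("side")
def tri(a,b):
    # two-ray midpoint
    res=[]
    for c,uv in((sc,a),(si,b)):
        q=rays(c,[uv])[0]; d=c[2][:3,:3]@np.r_[q,1]; d/=np.linalg.norm(d); res.append((c[2][:3,3],d))
    A=sum(np.eye(3)-np.outer(d,d) for o,d in res); B=sum((np.eye(3)-np.outer(d,d))@o for o,d in res)
    return np.linalg.solve(A,B)
f=lambda x,y,k,x0,y0:(x/k+x0-.5+.5/k,y/k+y0-.5+.5/k)
A=lambda x,y:f(x,y,4,160,180); Bc=lambda x,y:f(x,y,5,345,205); C=lambda x,y:f(x,y,3,180,120)
print("bowl",tri(A(347,163),C(374,240)))
print("bowl plane sc",onplane(sc,[A(347,163)],.019),"si",onplane(si,[C(374,240)],.019))
print("neck sc",onplane(sc,[A(322,186)],.0125)); print("handle si",onplane(si,[C(280,202),C(350,231)],.014))
print("board");
for a in [(629,167),(777,240),(585,478),(430,385)]: print(onplane(sc,[A(*a)],.008))
for a in [(137,322),(412,453),(47,431)]: print(onplane(si,[C(*a)],.008))
print("tub rim outer");
for a in [(220,143),(518,245),(418,517),(93,383)]: print(onplane(sc,[Bc(*a)],.05))
print("caddy top");
for a in [(165,97),(318,187),(203,278),(55,180)]: print(onplane(sc,[A(*a)],.105))
fs=np.load("pics/side0.npz"); X=cloud(si,fs["d"])
fc=np.load("pics/scene0.npz"); Y=cloud(sc,fc["d"])
P=Y.reshape(-1,3)
k=(P[:,0]>.42)&(P[:,0]<.66)&(P[:,1]>.33)&(P[:,1]<.48)&(P[:,2]>.07)&(P[:,2]<.25)
L=P[k]; m=L.mean(0); u,s,vt=np.linalg.svd(L-m,full_matrices=False); print("lid",len(L),m,"n",vt[2],"zmax",L[:,2].max(),"rms",s[2]/np.sqrt(len(L)), L.min(0),L.max(0))
# beads
im=fc["p"].astype(int); k=(im[...,0]>110)&(im[...,1]<100)&(Y[...,0]>.4)&(Y[...,0]<.7)&(Y[...,1]>.15)&(Y[...,1]<.36)&(Y[...,2]<.06)
n,lab,st,ce=cv2.connectedComponentsWithStats(k.astype(np.uint8))
for i in range(1,n):
    if st[i,4]>15: print("bead",onplane(sc,[ce[i]],.018)[0].round(3))
for nm,(a,b) in {"mug":(0,0)}.items(): pass
E
python3 m.py
```

```text
bowl [ 0.50727812 -0.23592386  0.0107629 ]
bowl plane sc [[ 0.51493008 -0.23141177  0.019     ]] si [[ 0.50577524 -0.22908804  0.019     ]]
neck sc [[ 0.53843609 -0.24170229  0.0125    ]]
handle si [[ 0.59816162 -0.25507845  0.014     ]
 [ 0.52935339 -0.23820863  0.014     ]]
board
[[ 0.42944271 -0.03397406  0.008     ]]
[[0.46060498 0.09066156 0.008     ]]
[[0.70937845 0.0309514  0.008     ]]
[[ 0.67763659 -0.09277007  0.008     ]]
[[ 0.67469157 -0.09364467  0.008     ]]
[[ 0.42667319 -0.03038232  0.008     ]]
[[0.70407291 0.02932978 0.008     ]]
tub rim outer
[[0.43901763 0.18096816 0.05      ]]
[[0.45443793 0.34518089 0.05      ]]
[[0.64962861 0.32314291 0.05      ]]
[[0.63005118 0.15735365 0.05      ]]
caddy top
[[ 0.57782457 -0.34117793  0.105     ]]
[[ 0.61820958 -0.19885369  0.105     ]]
[[ 0.72026642 -0.23269417  0.105     ]]
[[ 0.67929192 -0.37063366  0.105     ]]
lid 1103 [0.56923236 0.35343788 0.15928431] n [-0.10978054 -0.97707673  0.18239873] zmax 0.23088088755518088 rms 0.001335294015791058 [0.45476642 0.33028383 0.07045441] [0.65593846 0.38110861 0.23088089]
bead [0.478 0.22  0.018]
bead [0.491 0.287 0.018]
bead [0.534 0.212 0.018]
bead [0.54  0.281 0.018]
bead [0.595 0.22  0.018]
bead [0.585 0.279 0.018]
```

```bash
cat >> h.py <<'E'
def toolR(yaw, tilt, flip=1):
    """spoon bowl heading yaw (horizontal), tool pitched: tilt>0 leans the gripper BODY toward handle end.
    jaw axis = horizontal, perpendicular to the spoon."""
    d=np.array([np.cos(yaw),np.sin(yaw),0]); z=np.array([0,0,1.])
    tz=np.sin(tilt)*d-np.cos(tilt)*z
    tx=flip*np.cross(d,z); ty=np.cross(tz,tx); return np.c_[tx,ty,tz]
E
cat > ik.py <<'E'
from h import *
print("grasp neck", [ (f,r.inverse_kinematics([.54,-.243,.12],toolR(np.pi-.22,0,f)) is not None) for f in (1,-1)])
for f in (1,-1):
  for yb in (np.pi-.233,-.233):
    for a in (0,20,30,35,40,45):
        d=np.array([np.cos(yb),np.sin(yb),0]); p=np.array([.568,-.002,.02])-.065*d
        q=r.inverse_kinematics(p,toolR(yb,np.radians(a),f))
        if q is not None: print("regrasp",f,round(yb,2),a,np.round(q,2))
X=np.array([np.cos(1.457),np.sin(1.457),0]); # tub +x in world
Y=np.array([-X[1],X[0],0]); cen=np.array([.5433,.2517,0])
for f in (1,-1):
 for dy in np.radians([-90,-45,-20,0,20,45,90,135,180]):
  for a in (-30,-25,-15,0,15):
   ok=0;qs=[]
   for tx in(-.032,.032):
    for ty in (-.065,.065):
     yaw=1.457+dy; d=np.array([np.cos(yaw),np.sin(yaw),0])
     g=cen+tx*X+ty*Y-.072*d+[0,0,.135]; R=toolR(yaw,np.radians(a),f); 
     q=r.inverse_kinematics(g+R[:,2]*.01,R)
     if q is not None: ok+=1;qs.append(q)
   if ok==4: print("stir",f,round(np.degrees(dy)),a,np.round(qs[0],2),np.round(qs[3],2))
E
python3 ik.py
```

```text
grasp neck [(1, True), (-1, True)]
regrasp 1 2.91 0 [ 0.02  0.84 -0.05  1.66  0.06  0.64  1.28]
regrasp 1 2.91 20 [ 0.06  0.99 -0.06  1.32 -0.03  1.17  1.37]
regrasp 1 2.91 30 [ 0.07  1.09 -0.08  1.14 -0.04  1.43  1.37]
regrasp 1 2.91 35 [ 0.08  1.14 -0.09  1.04 -0.04  1.56  1.37]
regrasp 1 2.91 40 [ 0.09  1.2  -0.1   0.95 -0.04  1.68  1.36]
regrasp 1 2.91 45 [ 0.09  1.26 -0.12  0.84 -0.05  1.81  1.36]
regrasp 1 -0.23 0 [-0.38  0.77  0.48  2.04 -0.74  0.5  -1.15]
regrasp 1 -0.23 20 [-0.01  0.71 -0.2   2.3   2.2   0.32  2.16]
regrasp -1 2.91 0 [-0.39  0.95  0.7   1.68 -0.8   0.82 -1.13]
regrasp -1 2.91 20 [-0.3   1.1   0.71  1.34 -0.65  1.32 -1.29]
regrasp -1 2.91 30 [-0.25  1.19  0.73  1.16 -0.64  1.57 -1.32]
regrasp -1 2.91 35 [-0.23  1.24  0.73  1.06 -0.64  1.69 -1.34]
regrasp -1 2.91 40 [-0.2   1.29  0.74  0.96 -0.65  1.81 -1.36]
regrasp -1 2.91 45 [-0.17  1.34  0.74  0.86 -0.66  1.93 -1.39]
regrasp -1 -0.23 0 [-0.04  0.72 -0.05  2.03  0.08  0.4   1.19]
regrasp -1 -0.23 20 [ 0.54  1.03 -1.15  2.29  1.77  1.04 -0.44]
stir 1 -90 -30 [-0.65  0.95  0.68  1.39 -0.62  1.56 -1.54] [-0.87
[... 8341 characters left out ...]
 0.85  0.48  1.35 -0.42  1.03 -0.99] [-0.87  0.75  0.48  1.6  -0.42  0.9  -1.13]
stir -1 135 15 [-0.65  0.99  0.55  1.08 -0.36  1.42 -1.06] [-0.86  0.88  0.54  1.36 -0.36  1.28 -1.19]
stir -1 180 -30 [-0.13  0.73 -0.21  1.69 -0.61  0.62  0.09] [-0.26  0.64 -0.32  1.94 -0.73  0.36  0.06]
stir -1 180 -25 [-0.22  0.72 -0.12  1.66 -0.54  0.66 -0.01] [-0.38  0.62 -0.19  1.91 -0.61  0.43 -0.1 ]
stir -1 180 -15 [-0.41  0.72  0.07  1.59 -0.41  0.76 -0.18] [-0.61  0.62  0.05  1.82 -0.43  0.58 -0.34]
stir -1 180 0 [-0.61  0.77  0.27  1.47 -0.24  0.94 -0.39] [-0.83  0.68  0.27  1.67 -0.23  0.82 -0.58]
stir -1 180 15 [-0.75  0.86  0.4   1.33 -0.09  1.14 -0.54] [-0.96  0.78  0.38  1.51 -0.09  1.07 -0.72]
```

Run:
```python
from h import *
R=toolR(np.pi-.22,0,1)
r.move_ptp([.25,.53,.40],toolR(np.pi-.22+1.0,0,1)) 
print(r.read_state()["t"])
r.move_ptp([.50,-.20,.26],R)
s=r.read_state(); print(s["t"],s["ee_pos"],s["joint_positions"])
snap("wrist","w1")
```

```text
1.175
3.9417 [ 0.50068173 -0.19876093  0.25999245] [ 0.03620219  0.43851811  0.44878823  1.71559169 -0.21655136  1.03657098
  1.91212599]
```

View pics/w1.png

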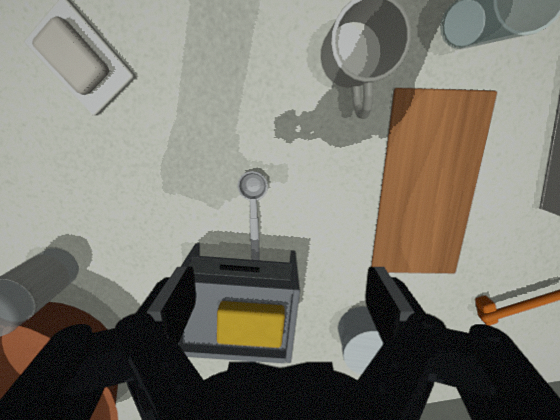

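Run:
```python
import cv2
a=cv2.imread("pics/w1.png"); cv2.imwrite("pics/w1c.png",cv2.resize(a[155:285,180:330],None,fx=5,fy=4.6154,interpolation=2) if 0 else cv2.resize(a[160:280,190:330],None,fx=5,fy=5,interpolation=2))
```

```text
(no output)
```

View pics/w1c.png

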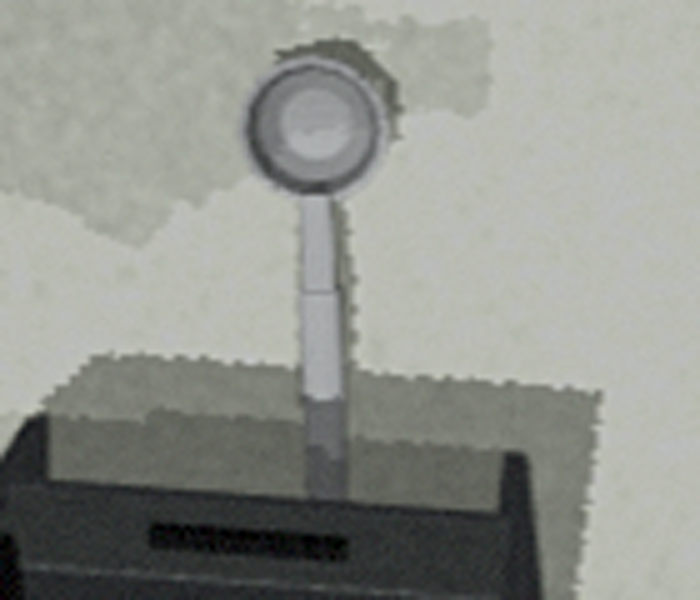

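Run:
```python
from h import *
f=np.load("pics/w1.npz"); c=(f["K"],f["D"],f["P"])
g=lambda x,y:(x/5+190-.4,y/5+160-.4)
P=onplane(c,[g(315,125),g(317,197),g(319,291),g(327,480)],.0145); print(P)
d=P[0]-P[3]; print("yaw",np.arctan2(d[1],d[0])-np.pi, np.linalg.norm(P[0]-P[2]))
X=cloud(c,f["d"])
for x,y in [(315,125),(317,240),(319,291),(324,380)]:
    u,v=map(round,g(x,y)); print(X[v,u])
```

```text
[[ 0.504855   -0.2373797   0.0145    ]
 [ 0.52440698 -0.24173289  0.0145    ]
 [ 0.55085001 -0.2477976   0.0145    ]
 [ 0.60783856 -0.25969992  0.0145    ]]
yaw -0.2134346607349511 0.04716007983524225
[ 0.50789987 -0.23857113  0.00355249]
[ 0.5371658  -0.24502191  0.01351681]
[ 0.55000453 -0.24788771  0.01750904]
[ 0.5773046  -0.25348933  0.01525379]
```

Run:
```python
from h import *
R=toolR(np.pi-.2134,0,1); d=np.array([np.cos(np.pi-.2134),np.sin(np.pi-.2134),0])
p=np.array([.538,-.245,0])
r.move_ptp(p+[0,0,.07],R)
r.servo_line(p+[0,0,.004],speed=.15)
gripper_to(.0,60)
s=r.read_state(); print(s["t"],s["gripper_width"],s["ft_force"],s["ee_pos"])
q=p+.108*d
r.servo_line(q+[0,0,.006],speed=.12)
s=r.read_state(); print(s["t"],s["gripper_width"],s["ft_force"],s["ee_pos"])
snap("side","s2",(180,100,380,250),4)
snap("wrist","w2")
```

```text
6.0917 0.006757534384410582 [ 0.19398006 -0.46239537  1.99714334] [ 0.53810273 -0.24510079  0.00427346]
7.1417 0.006894080321412538 [ 0.91433021 -0.60512365 -0.61453162] [ 0.43348518 -0.22233882  0.00599259]
```

View pics/s2.png

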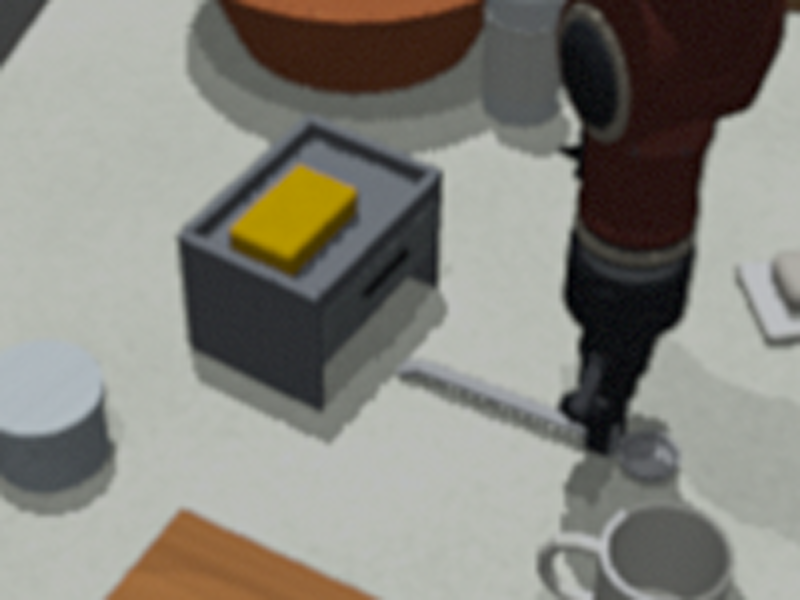

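View pics/w2.png

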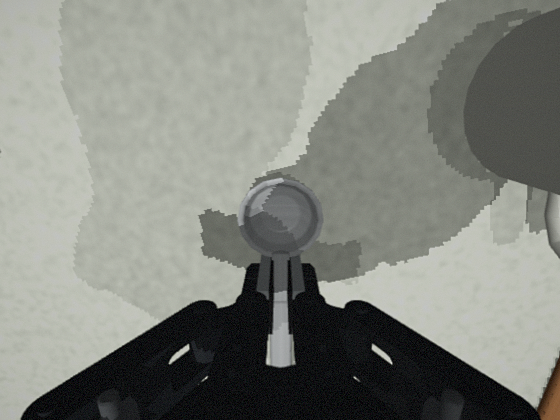

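Run:
```python
from h import *
b=np.pi-.24; R=toolR(b,0,1); d=np.array([np.cos(b),np.sin(b),0])
p=np.array([.567,-.001,0])+.047*d
s=r.read_state(); e=s["ee_pos"]
r.servo_line([e[0]+.01,e[1],.16],speed=.25)
r.move_ptp(p+[0,0,.10],R)
r.servo_line(p+[0,0,.030],speed=.2)
r.servo_line(p+[0,0,.0135],speed=.06)
s=r.read_state(); print(s["t"],s["gripper_width"],s["ft_force"],s["ee_pos"])
gripper_to(.05)
r.servo_line(p+[0,0,.09],speed=.2)
r.move_ptp(p+[.02,0,.20],R)
s=r.read_state(); print(s["t"])
snap("wrist","w3")
```

```text
9.925 0.006472852589231174 [-0.08773085 -0.65335394 -0.29325161] [0.52123166 0.01024995 0.01339846]
11.4667
```

View pics/w3.png

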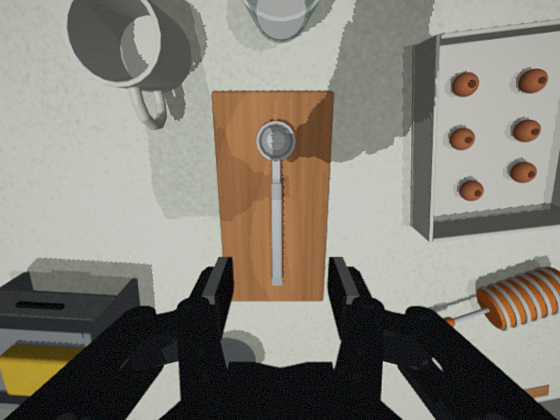

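Run:
```python
from h import *
f=np.load("pics/w3.npz"); c=(f["K"],f["D"],f["P"])
P=onplane(c,[(276,140),(276.5,183),(277.5,283)],.0225); print(P)
d=P[0]-P[2]; print(np.arctan2(d[1],d[0])-np.pi,np.linalg.norm(d), np.linalg.norm(P[0]-P[1]))
print(onplane(c,[(212,92),(333,92),(323,300),(232,301)],.008))
X=cloud(c,f["d"]); m=(f["p"][...,0].astype(int)-f["p"][...,2]>25)&(X[...,0]>.4)&(X[...,0]<.68)&(X[...,1]>.15)&(X[...,1]<.34)
n,lab,st,ce=cv2.connectedComponentsWithStats(m.astype(np.uint8))
for i in range(1,n):
    if st[i,4]>60: print("bead",onplane(c,[ce[i]],.016)[0].round(3))
print("tub rim", onplane(c,[(440,31),(434,240)],.05)[:, :2])
```

```text
[[ 0.48838089  0.01849496  0.0225    ]
 [ 0.53325479  0.00790699  0.0225    ]
 [ 0.65557511 -0.02116958  0.0225    ]]
-0.23293018494499673 0.1718347488845756 0.04610608918550256
[[ 0.4259798  -0.03516851  0.008     ]
 [ 0.45599547  0.08768595  0.008     ]
 [ 0.70344722  0.02837623  0.008     ]
 [ 0.67672477 -0.08816248  0.008     ]]
bead [0.493 0.287 0.016]
bead [0.48  0.219 0.016]
bead [0.542 0.281 0.016]
bead [0.534 0.212 0.016]
bead [0.587 0.278 0.016]
bead [0.595 0.22  0.016]
tub rim [[0.42962145 0.17980959]
 [0.62740997 0.15852842]]
```

```bash
cat >> h.py <<'E'
B2=np.pi-.233; D2=np.array([np.cos(B2),np.sin(B2),0]); TILT=np.radians(25); S=.006
G2=np.array([.5653,.0003,.0205])-.065*D2
E
python3 - <<'E'
from h import *
R=toolR(B2,TILT,1); p=G2+S*R[:,2]
r.move_ptp(p-.06*R[:,2],R)
r.servo_line(p,speed=.15)
gripper_to(0,90)
s=r.read_state(); print(s["t"],s["gripper_width"],s["ft_force"],s["ee_pos"]-p)
r.servo_line(p+[0,0,.10],speed=.25)
s=r.read_state(); print(s["t"],s["gripper_width"],s["ft_force"],s["wrist_torque"])
snap("wrist","w4"); snap("side","s4",(150,60,400,240),3)
E
```

```text
13.2667 0.008066418922306383 [1.23497965 0.29673077 4.76987071] [ 0.00095045 -0.00026523  0.00108478]
13.8167 0.008518376019445807 [-0.69001258 -0.27863282 -0.85209933] [-0.12124914 -0.49050569  0.04453477]
```

View pics/w4.png

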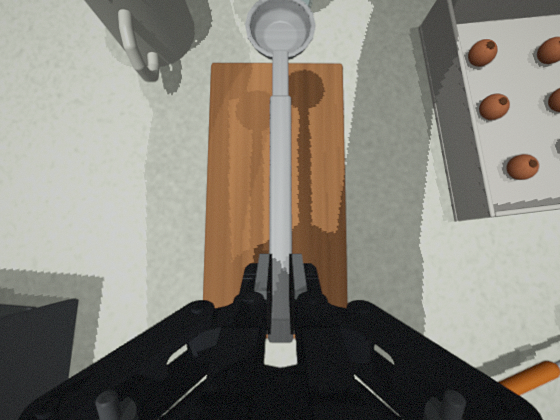

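View pics/s4.png

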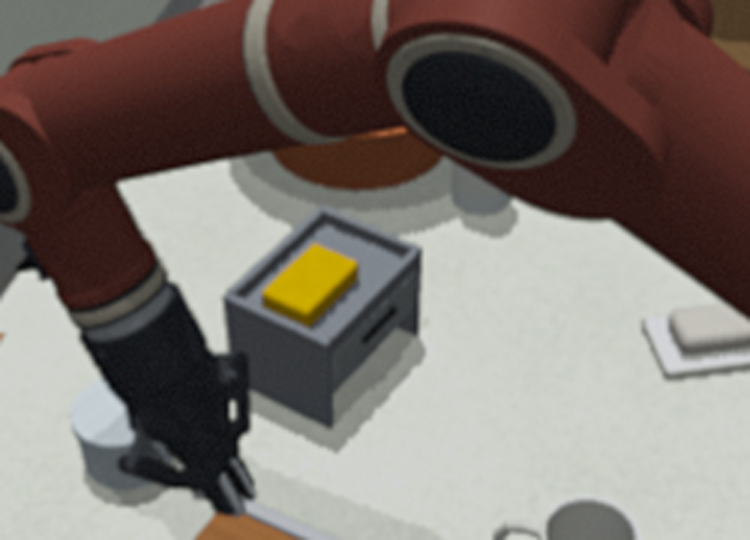

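Run:
```python
from h import *
f=np.load("pics/w4.npz"); c=(f["K"],f["D"],f["P"])
s=r.read_state(); R=s["tool_rot"]; g=s["ee_pos"]-S*R[:,2]
for a in (-4,-2,0,2,4,8):
    t=TILT+0; an=np.radians(a)
    d=D2*np.cos(an)-np.array([0,0,1])*np.sin(an); u=D2*np.sin(an)+np.array([0,0,1])*np.cos(an)
    print(a,proj(c,[g+.144*d+.0015*u, g+.1*d+.003*u]).round(1).tolist())
X=cloud(c,f["d"]); 
for uv in [(281,18),(281,40),(281,80),(281,110),(281,200)]: print(X[uv[1],uv[0]])
print(g)
```

```text
-4 [[280.4, 7.7], [280.4, 84.9]]
-2 [[280.4, 14.1], [280.4, 87.8]]
0 [[280.4, 20.5], [280.4, 90.8]]
2 [[280.4, 26.8], [280.4, 93.8]]
4 [[280.4, 33.0], [280.4, 97.0]]
8 [[280.4, 45.2], [280.4, 103.5]]
[0.47703019 0.02169004 0.10930917]
[0.49128841 0.01830571 0.10905767]
[0.52339149 0.01065946 0.12079357]
[0.54084074 0.00651622 0.12132258]
[ 0.5897399  -0.00509167  0.12180936]
[ 0.62733628 -0.01434673  0.11871114]
```

```bash
cat >> h.py <<'E'
TY=np.pi/2-.112; TX=np.array([np.cos(TY),np.sin(TY),0]); TYv=np.array([-TX[1],TX[0],0]); TC=np.array([.541,.252,0])
A=np.radians(28); RS=toolR(TY,-A,1); PI=TILT+A
sd=TX*np.cos(PI)-np.array([0,0,1])*np.sin(PI); su=TX*np.sin(PI)+np.array([0,0,1])*np.cos(PI)
OFF=.144*sd-.0115*su   # grip -> spoon_tip
FAR=.165*sd+.0015*su   # grip -> far rim
def tcp_for(X,Y,lowz):
    "TCP so that the tip sits at tub (X,Y), far rim (lowest) at world z lowz"
    g=TC+X*TX+Y*TYv; g=g-OFF; g[2]=lowz-FAR[2]; return g+S*RS[:,2]
E
python3 - <<'E'
from h import *
r.move_ptp([.56,.04,.25],toolR((B2+TY)/2,0,1))
p=tcp_for(-.008,.027,.075); print(p)
r.move_ptp(p,RS)
s=r.read_state(); print(s["t"],s["gripper_width"],s["ft_force"],s["ee_pos"]-p)
snap("scene","c5",(330,120,530,270),4); snap("wrist","w5")
E
```

```text
[0.50430091 0.167277   0.20057445]
15.6583 0.008551569856472216 [ 0.85445005 -0.66599145 -0.11074187] [ 0.00072297 -0.00172714 -0.00047573]
```

View pics/c5.png

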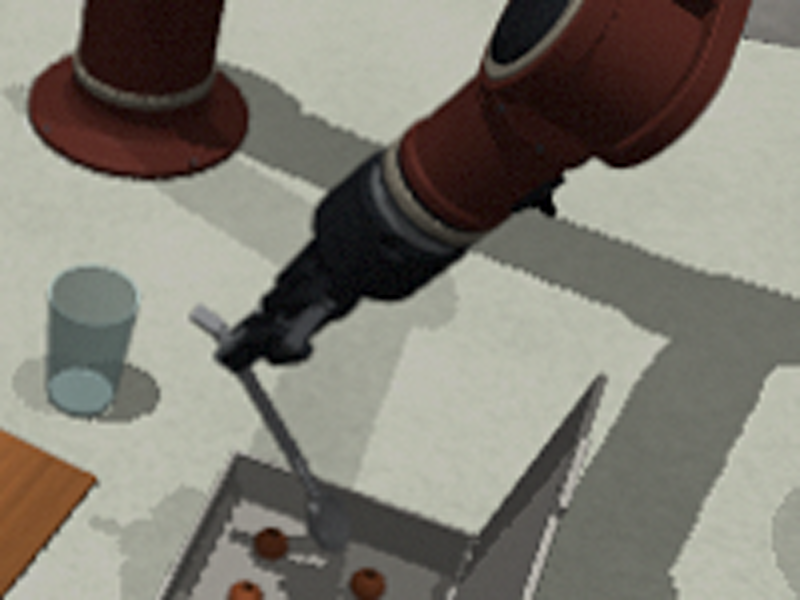

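View pics/w5.png

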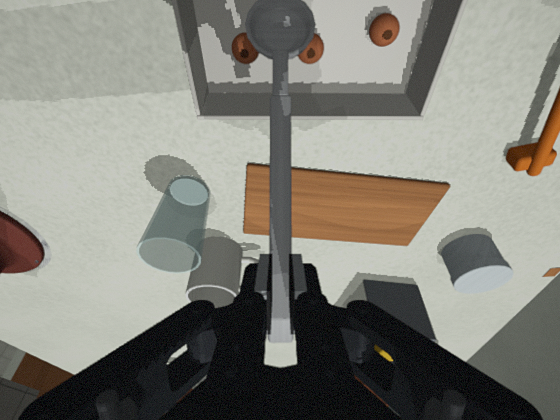

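```bash
cat > stir.py <<'E'
from h import *
import sys
rounds,ya,xa,xc,low,sp=[float(v) for v in sys.argv[1:7]]
st=r.read_state()
if st["ee_pos"][2]>.17:
    r.servo_line(tcp_for(-.008,.027,.035),speed=.15)
    r.servo_line(tcp_for(-.008,.027,low),speed=.05)
    s=r.read_state(); print("down",s["t"],s["ft_force"],s["gripper_width"])
N=12; mx=0
for i in range(int(rounds*N)+1):
    a=np.pi/3+2*np.pi*i/N
    r.servo_line(tcp_for(xc+xa*np.cos(a),ya*np.sin(a),low),speed=sp)
    s=r.read_state(); F=np.linalg.norm(s["ft_force"]); mx=max(mx,F)
    if F>15: print(i,s["ft_force"].round(1),s["gripper_width"])
    if F>35: print("STOP",i); break
print(s["t"],"maxF",mx,s["gripper_width"])
E
python3 stir.py 1 .054 .030 -.002 .010 .13
python3 - <<'E'
from h import *
snap("scene","c6",(330,180,530,330),4); snap("wrist","w6")
E
```

```text
down 16.825 [-0.27211924 -0.17415916 -0.98758375] 0.008520561952161523
21.0333 maxF 6.05686171355009 0.008391331343933182
```

View pics/c6.png

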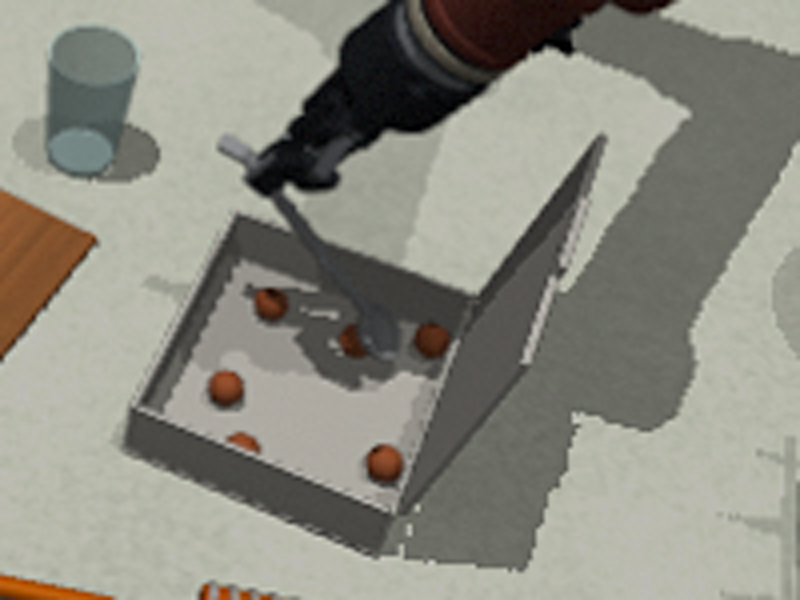

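View pics/w6.png

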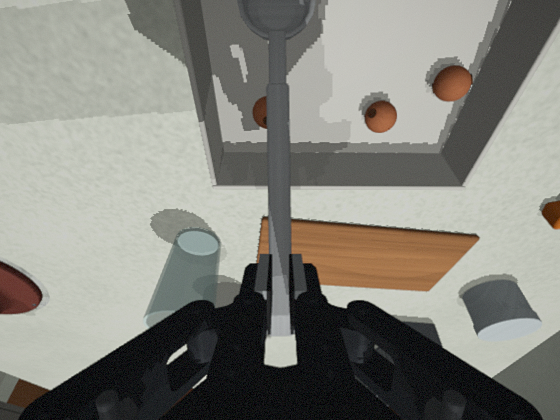

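```bash
python3 stir.py 2.25 .062 .034 -.001 .010 .14
python3 - <<'E'
from h import *
snap("scene","c7",(330,180,530,330),4); snap("wrist","w7")
E
```

```text
30.2167 maxF 14.855719523664943 0.008713128315349985
```

View pics/c7.png

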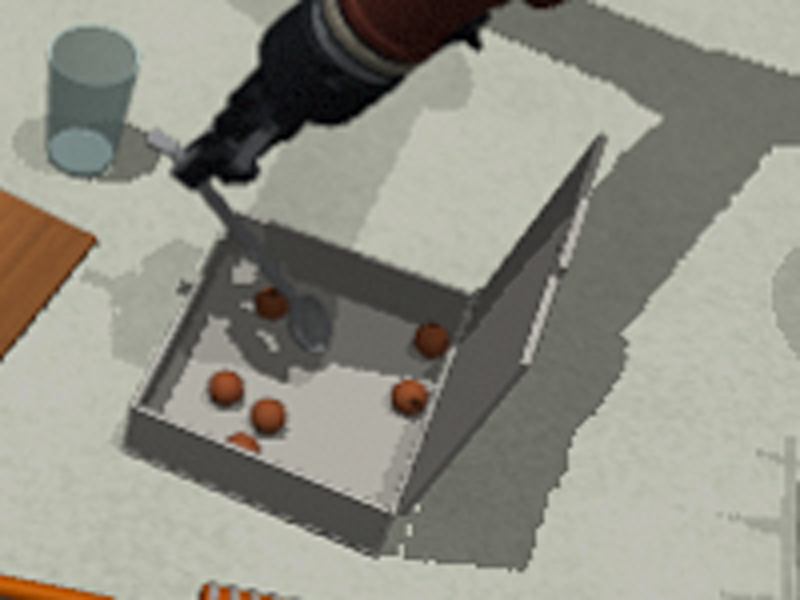

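View pics/w7.png

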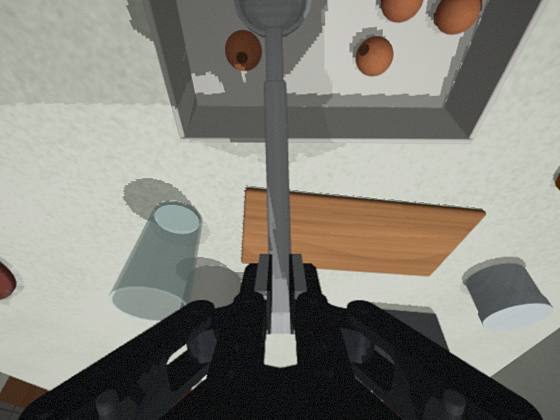

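Run:
```python
from h import *
c=cam("scene")
u=np.array([(270,302),(227,387),(268,416),(243,452),(408,396),(432,340)])/4-.4+[330,180]
P=onplane(c,u,.016)-TC
print(np.c_[P@TX,P@TYv].round(3))
u0=np.array([[0.478,0.22],[0.491,0.287],[0.534,0.212],[0.54,0.281],[0.595,0.22],[0.585,0.279]])
Q=np.c_[u0,np.zeros(6)]-TC; print(np.c_[Q@TX,Q@TYv].round(3))
```

```text
[[-0.039  0.057]
 [-0.041 -0.028]
 [-0.01  -0.039]
 [-0.015 -0.074]
 [ 0.066  0.021]
 [ 0.068  0.076]]
[[-0.039  0.059]
 [ 0.029  0.054]
 [-0.041  0.002]
 [ 0.029  0.004]
 [-0.026 -0.057]
 [ 0.032 -0.041]]
```

Run:
```python
from h import *
mx=0
for X,Y in [(-.034,.049),(-.015,.058),(.018,.058),(.03,.045),(.03,0),(.03,-.045),(.015,-.058),(-.02,-.058),(-.034,-.045),(-.034,0),(-.034,.05),(-.01,.03)]:
    r.servo_line(tcp_for(X,Y,.010),speed=.14); s=r.read_state(); F=np.linalg.norm(s["ft_force"]); mx=max(mx,F)
    if F>20: print(X,Y,s["ft_force"])
    if F>35: break
print(s["t"],mx,s["gripper_width"])
r.servo_line(tcp_for(-.008,.027,.09),speed=.2)
snap("scene","c8",(330,180,530,330),4); snap("wrist","w8")
```

```text
34.8417 5.64445673224801 0.008632752248372537
```

View pics/c8.png

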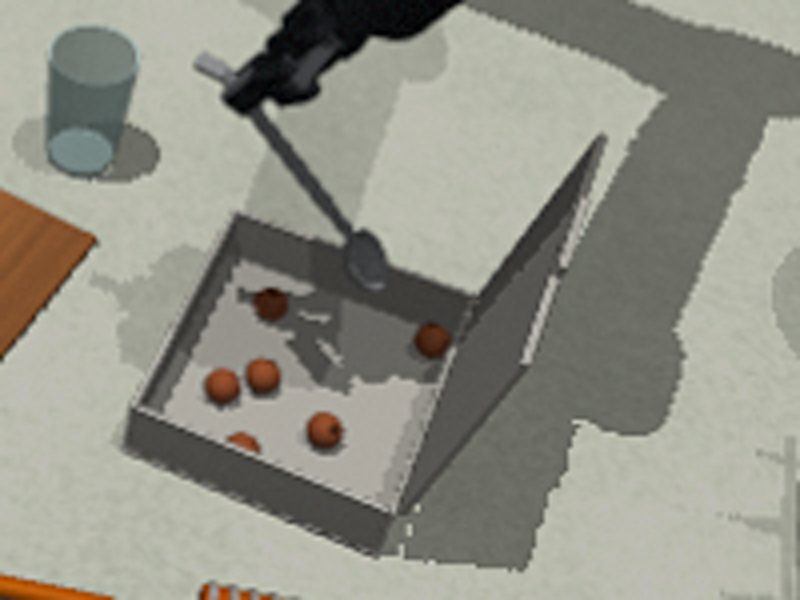

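View pics/w8.png

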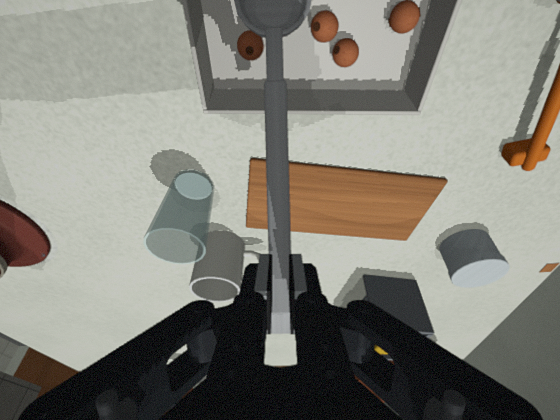

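Run:
```python
from h import *
c=cam("scene")
u=np.array([(270,302),(222,385),(262,375),(243,452),(324,431),(432,340)])/4-.4+[330,180]
P=onplane(c,u,.016)-TC
print(np.c_[P@TX,P@TYv].round(3))
mx=0
r.servo_line(tcp_for(-.005,.02,.011),speed=.2)
for X,Y in [(-.043,.015),(-.043,.052),(-.02,.055),(-.005,.02)]:
    r.servo_line(tcp_for(X,Y,.011),speed=.14); s=r.read_state(); F=np.linalg.norm(s["ft_force"]); mx=max(mx,F)
    if F>20: print(X,Y,s["ft_force"])
    if F>35: break
print(s["t"],mx,s["gripper_width"])
r.servo_line(tcp_for(-.008,.027,.10),speed=.25)
snap("scene","c9",(330,180,530,330),4); snap("wrist","w9")
print(r.read_state()["t"])
```

```text
[[-0.039  0.057]
 [-0.045 -0.028]
 [-0.024 -0.008]
 [-0.015 -0.074]
 [ 0.026 -0.033]
 [ 0.068  0.076]]
37.625 1.518581767029501 0.008495583475393979
38.2333
```

View pics/c9.png

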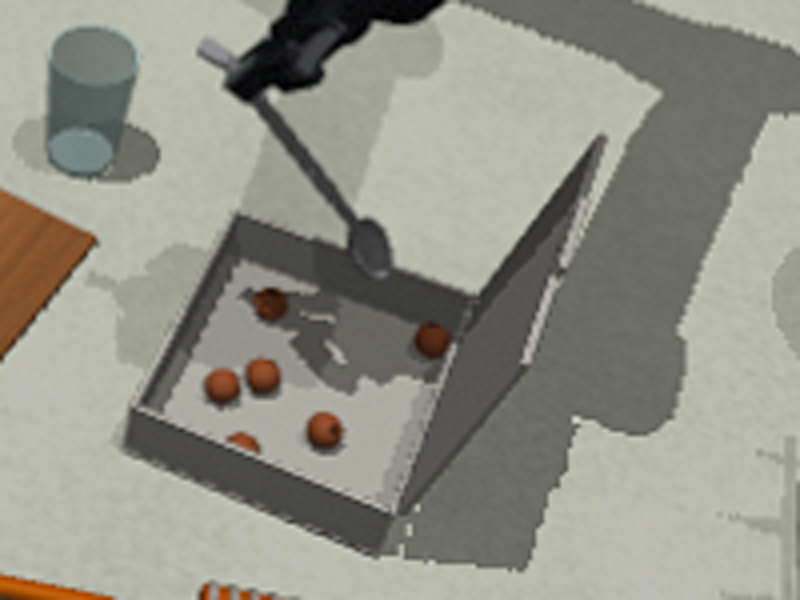

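View pics/w9.png

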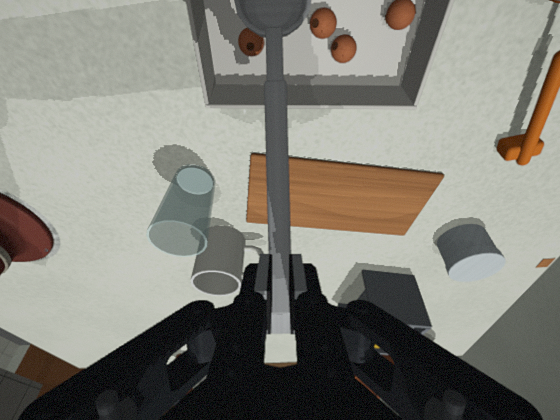

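Run:
```python
from h import *
s=r.read_state(); R=s["tool_rot"]; g=s["ee_pos"]-S*R[:,2]
P=np.array([g+.144*sd+.0015*su, g+.144*sd-.0115*su, g+FAR, g])
q=proj(cam("scene"),P); print(((q-[330,180]+.4)*4).round(0))
print(proj(cam("wrist",s),P).round(0)); print(P.round(3), "tub", ((P-TC)@TX).round(3),((P-TC)@TYv).round(3))
f=np.load("pics/c9.npz"); c=(f["K"],f["D"],f["P"]); X=cloud(c,f["d"])
for u,v in [(370,240),(370,250),(372,262),(350,215),(300,150)]:
    a=X[round(v/4+180),round(u/4+330)]; print(a.round(3), (a-TC)@TX,(a-TC)@TYv)
```

```text
[[346. 255.]
 [328. 258.]
 [360. 280.]
 [243.  82.]]
[[282.  19.]
 [282.  35.]
 [282. -13.]
 [282. 275.]]
[[0.513 0.258 0.116]
 [0.512 0.247 0.108]
 [0.514 0.27  0.099]
 [0.503 0.17  0.23 ]] tub [ 0.002 -0.008  0.015 -0.085] [0.028 0.028 0.028 0.028]
[0.5   0.269 0.12 ] 0.012303107531184462 0.04301800341860052
[0.503 0.27  0.116] 0.01397032081926906 0.0402700583941471
[0.511 0.275 0.111] 0.019757246241283527 0.03252691510896586
[0.507 0.255 0.145] -0.0005756910643258248 0.03367269370527702
[0.508 0.215 0.187] -0.040778878379048186 0.028949705904852182
```

```bash
cat >> h.py <<'E'
TE=np.radians(18)
def tcp2(X,Y,low,Adeg):
    a=np.radians(Adeg); R=toolR(TY,-a,1); pi=TE+a; z=np.array([0,0,1])
    sd=TX*np.cos(pi)-z*np.sin(pi); su=TX*np.sin(pi)+z*np.cos(pi)
    sd=sd+TYv*.045; sd/=np.linalg.norm(sd)
    off=.144*sd-.0115*su; far=.165*sd+.0015*su
    g=TC+X*TX+Y*TYv-off; g[2]=low-far[2]; return g+S*R[:,2],R
E
python3 - <<'E'
from h import *
for A_ in (38,42,47):
    for X,Y in [(-.02,.02),(-.047,.01),(-.047,.05),(-.047,-.06),(.03,-.06),(.03,.06)]:
        p,R=tcp2(X,Y,.01,A_); q=r.inverse_kinematics(p,R); print(A_,X,Y,None if q is None else q.round(2))
E
```

```text
38 -0.02 0.02 [-1.13  1.01  1.03  1.63 -0.23  1.15 -0.26]
38 -0.047 0.01 [-1.09  1.    1.04  1.66 -0.22  1.11 -0.22]
38 -0.047 0.05 [-1.16  0.97  1.05  1.75 -0.22  1.07 -0.24]
38 -0.047 -0.06 [-0.97  1.06  1.02  1.47 -0.22  1.18 -0.19]
38 0.03 -0.06 [-1.01  1.1   1.    1.31 -0.25  1.33 -0.27]
38 0.03 0.06 [-1.22  1.01  1.03  1.62 -0.25  1.22 -0.33]
42 -0.02 0.02 [-1.15  1.05  1.05  1.58 -0.19  1.21 -0.29]
42 -0.047 0.01 [-1.11  1.04  1.05  1.61 -0.18  1.17 -0.25]
42 -0.047 0.05 [-1.18  1.01  1.06  1.71 -0.18  1.13 -0.28]
42 -0.047 -0.06 [-0.99  1.09  1.04  1.43 -0.19  1.24 -0.22]
42 0.03 -0.06 [-1.02  1.14  1.02  1.26 -0.21  1.4  -0.3 ]
42 0.03 0.06 [-1.24  1.05  1.04  1.56 -0.21  1.28 -0.35]
47 -0.02 0.02 [-1.17  1.09  1.06  1.52 -0.15  1.29 -0.32]
47 -0.047 0.01 [-1.14  1.09  1.07  1.56 -0.14  1.24 -0.29]
47 -0.047 0.05 [-1.21  1.06  1.08  1.65 -0.14  1.21 -0.31]
47 -0.047 -0.06 [-1.02  1.14  1.06  1.37 -0.15  1.31 -0.26]
47 0.03 -0.06 [-1.03  1.18  1.04  1.18 -0.17  1.48 -0.32]
47 0.03 0.06 [-1.25  1.1   1.06  1.5  -0.18  1.37 -0.38]
```

Run:
```python
from h import *
gripper_to(0,120)
A_=34
p,R=tcp2(.005,.03,.045,A_); r.move_ptp(p,R)
p,R=tcp2(.005,.03,.010,A_); r.servo_line(p,R,speed=.12)
s=r.read_state(); print("down",s["t"],s["ft_force"].round(1),s["gripper_width"],s["joint_positions"].round(2))
pts=[(-.04,.01),(-.04,.050),(-.005,.058),(.027,.045),(.027,-.045),(-.005,-.058),(-.038,-.045)]
mx=0
for k,(X,Y) in enumerate(pts):
    p,R=tcp2(X,Y,.010,A_); r.servo_line(p,R,speed=.19); s=r.read_state(); F=np.linalg.norm(s["ft_force"]); mx=max(mx,F)
    if F>20: print(X,Y,s["ft_force"])
    if F>35: break
print(s["t"],mx,s["gripper_width"])
snap("scene","c10",(330,180,530,330),4); snap("wrist","w10")
```

```text
down 39.2417 [ 0.4 -0.6 -0.5] 0.007471013555312013 [-1.13  0.98  1.01  1.65 -0.27  1.13 -0.25]
41.975 3.238545427588681 0.007173440829291043
```

View pics/c10.png

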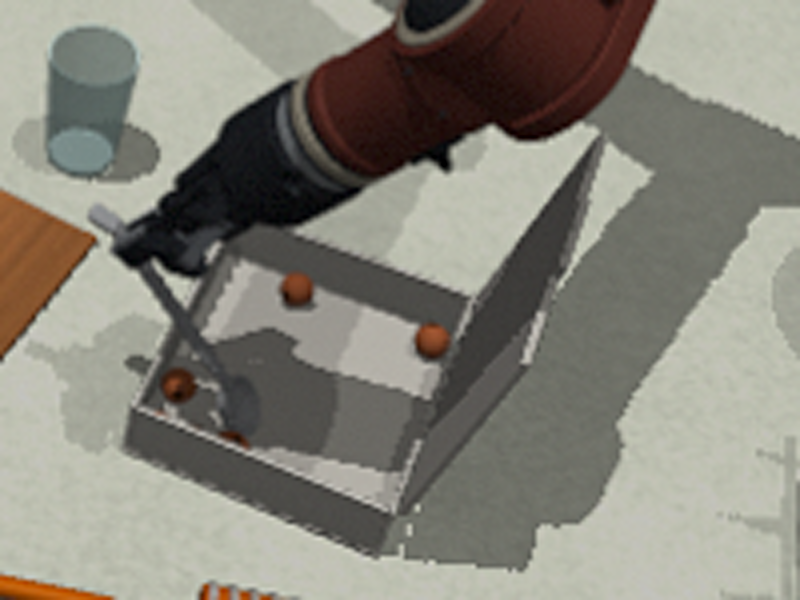

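View pics/w10.png

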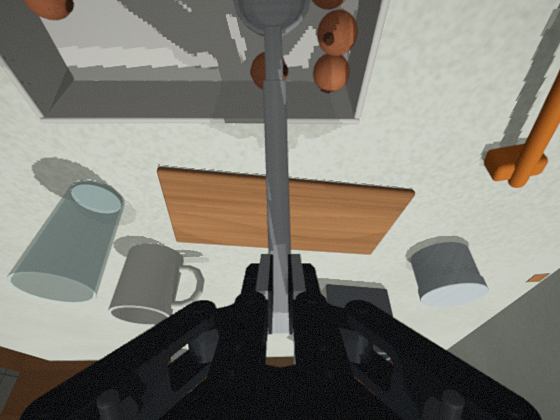

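Run:
```python
from h import *
A_=34
pts=[(-.04,.01),(-.04,.050),(-.005,.058),(.027,.045),(.027,-.045),(-.005,-.058),(-.038,-.045),(-.035,.02),(0,.02)]
mx=0
for k,(X,Y) in enumerate(pts):
    p,R=tcp2(X,Y,.010,A_); r.servo_line(p,R,speed=.19); s=r.read_state(); F=np.linalg.norm(s["ft_force"]); mx=max(mx,F)
    if F>20: print(X,Y,s["ft_force"])
    if F>35: break
print(s["t"],mx,s["gripper_width"])
p,R=tcp2(0,.02,.10,A_); r.servo_line(p,R,speed=.3)
print(r.read_state()["t"])
snap("scene","c11",(330,180,530,330),4); snap("wrist","w11")
f=np.load("pics/c11.npz"); c=(f["K"],f["D"],f["P"]); X=cloud(c,f["d"]); np.save("x11.npy",X)
```

```text
45.6667 1.3903163748480731 0.007540136919127868
46.1167
```

View pics/c11.png

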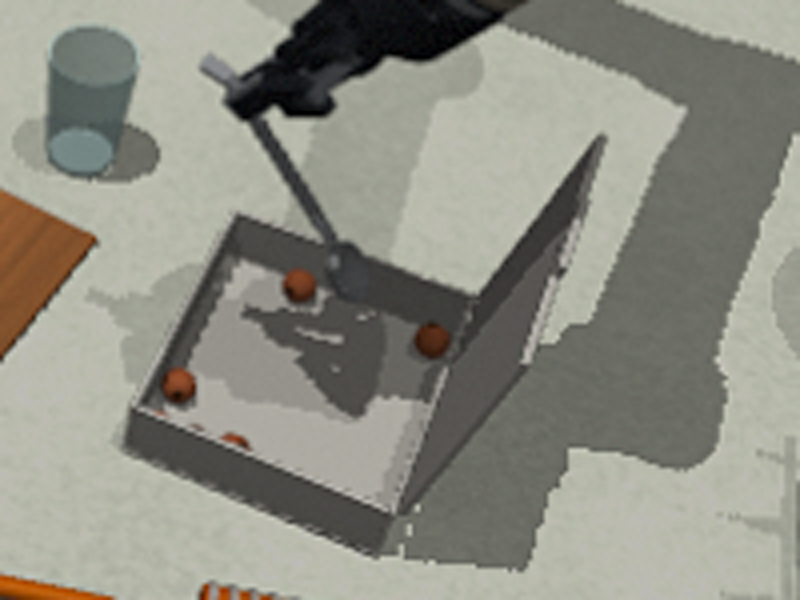

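View pics/w11.png

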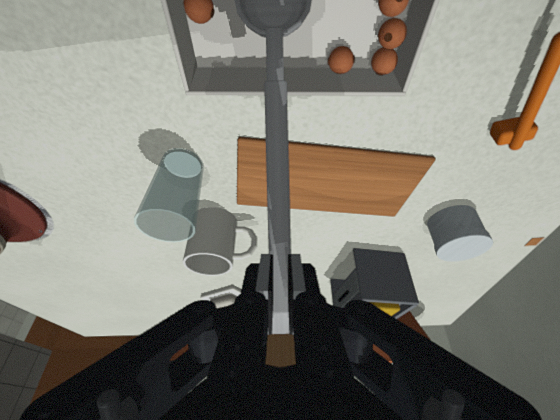

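Run:
```python
from h import *
f=np.load("pics/w11.npz"); c=(f["K"],f["D"],np.eye(4)); m=imaging.camera_model("wrist"); c=(f["K"],f["D"],m["hand_eye"])
X=cloud(c,f["d"])
P=np.array([X[v,274+(v-60)*5//180] for v in (95,120,150,180,210,235)]); print(P.round(4))
q=P[0]-P[-1]; print("angle of spoon vs tool -y:",np.degrees(np.arctan2(q[2],-q[1])),"yaw",np.degrees(np.arctan2(q[0],-q[1])))
f=np.load("pics/w4.npz"); X=cloud(c,f["d"]); q=X[110,281]-X[230,281]; print(np.degrees(np.arctan2(q[2],-q[1])))
```

```text
[[-0.0039 -0.0889  0.0212]
 [-0.0034 -0.0766  0.0175]
 [-0.0029 -0.062   0.0123]
 [-0.0023 -0.0474  0.0074]
 [-0.0018 -0.0327  0.0028]
 [-0.0018 -0.0206 -0.0016]]
angle of spoon vs tool -y: 18.418762274478823 yaw -1.7224682733762557
25.017919138270294
```

Run:
```python
from h import *
b=B2-.03; R=toolR(b,np.radians(18.4),1); p=G2+.0055*R[:,2]
r.move_ptp([.56,.04,.25],toolR((b+TY)/2,0,1))
r.move_ptp(p+[0,0,.06],R)
r.servo_line(p+[0,0,.012],speed=.2)
r.servo_line(p+[0,0,.001],speed=.05)
s=r.read_state(); print(s["t"],s["ft_force"],s["ee_pos"]-p)
gripper_to(.05)
r.servo_line(p-.10*R[:,2],speed=.25)
s=r.read_state(); print(s["t"],s["joint_positions"].round(2))
snap("wrist","w12"); snap("scene","c12",(230,180,430,330),4)
```

```text
48.7583 [-0.62058473  0.78410774 -0.00080564] [-1.56024184e-05  1.62237857e-05  1.16885008e-03]
49.7917 [-0.11  0.93  0.32  1.22 -0.3   1.36  1.55]
```

View pics/w12.png

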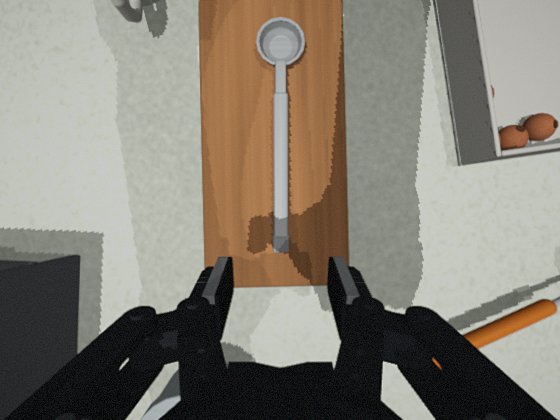

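View pics/c12.png

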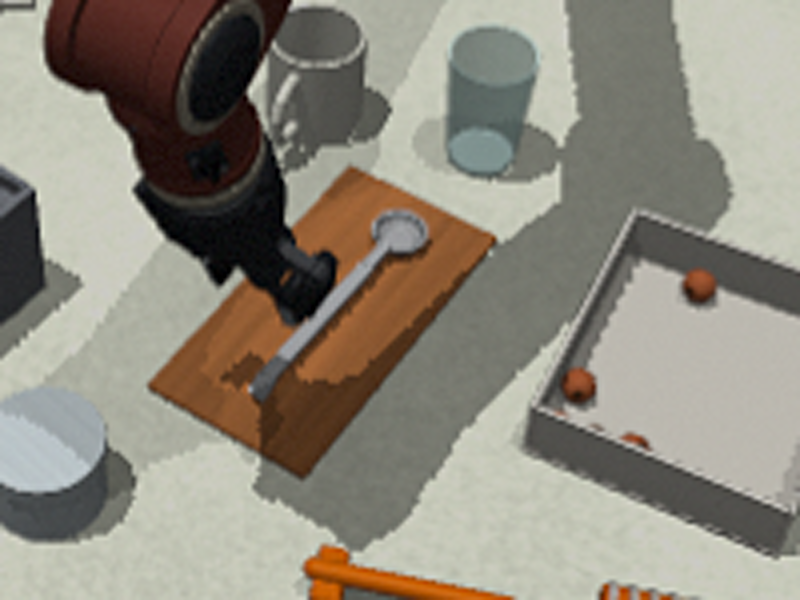

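```bash
cat >> h.py <<'E'
HX=.0835
def lid_tcp(th,rho=.145,t=.006,adv=0.):
    cx=HX-rho*np.cos(th)+t*np.sin(th); cz=.05+rho*np.sin(th)+t*np.cos(th)
    cx-=adv*np.sin(th); cz-=adv*np.cos(th)
    p=TC+(cx+.011)*TX; return np.array([p[0],p[1],cz])
E
python3 - <<'E'
from h import *
for f in (1,-1):
    R=toolR(TY,0,f); print(f)
    for p in [TC+.16*TX+[0,0,.30],TC+.16*TX+[0,0,.195]]+[lid_tcp(np.radians(a)) for a in (95,60,30,0)]:
        q=r.inverse_kinematics(p,R); print(p.round(3),None if q is None else q.round(2))
E
```

```text
1
[0.559 0.411 0.3  ] [-1.01  0.73  0.75  1.18 -0.48  1.4  -0.43]
[0.559 0.411 0.195] [-1.03  0.82  0.75  1.34 -0.56  1.2  -0.35]
[0.554 0.364 0.194] [-1.    0.77  0.75  1.45 -0.55  1.14 -0.28]
[0.544 0.279 0.179] [-0.94  0.71  0.75  1.62 -0.55  1.03 -0.13]
[0.538 0.224 0.128] [-0.86  0.73  0.72  1.76 -0.61  0.89  0.02]
[0.535 0.202 0.056] [-0.79  0.82  0.65  1.84 -0.72  0.74  0.15]
-1
[0.559 0.411 0.3  ] [-0.66  0.65 -0.    1.16  0.    1.33  2.36]
[0.559 0.411 0.195] [-0.66  0.72 -0.01  1.32  0.01  1.1   2.36]
[0.554 0.364 0.194] [-0.6   0.67 -0.03  1.43  0.02  1.04  2.4 ]
[0.544 0.279 0.179] [-0.48  0.61 -0.05  1.61  0.03  0.93  2.49]
[0.538 0.224 0.128] [-0.4   0.63 -0.06  1.74  0.05  0.77  2.55]
[0.535 0.202 0.056] [-0.36  0.72 -0.05  1.82  0.06  0.6   2.57]
```

Run:
```python
from h import *
R=toolR(TY,0,-1)
r.move_ptp([.575,.18,.34],toolR(TY+.7,0,-1))
gripper_to(0,40)
r.move_ptp(TC+.165*TX+[0,0,.30],R)
r.servo_line(TC+.165*TX+[0,0,.19],speed=.25)
s=r.read_state(); print(s["t"],s["ft_force"],s["ee_pos"])
snap("scene","c13",(380,100,560,240),4)
```

```text
57.7583 [0.58264056 0.56701689 0.31423078] [0.55956662 0.41670834 0.19112647]
```

View pics/c13.png

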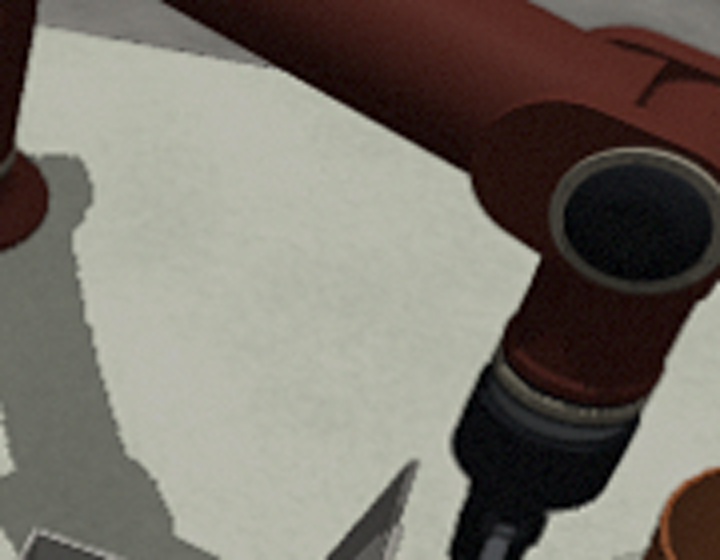

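Run:
```python
from h import *
p=lid_tcp(np.radians(98)); r.servo_line(p,speed=.12)
for a,sp in [(80,.1),(62,.1),(45,.1),(30,.1),(17,.08),(7,.06),(2,.04)]:
    r.servo_line(lid_tcp(np.radians(a),adv=.001),speed=sp)
    s=r.read_state(); F=s["ft_force"]; print(a,round(s["t"],2),F.round(1))
    if np.linalg.norm(F)>35: break
else:
    r.servo_line(lid_tcp(0,adv=.001),speed=.03); s=r.read_state(); print(s["t"],s["ft_force"].round(1),s["ee_pos"])
snap("scene","c14",(330,180,530,330),4)
```

```text
80 58.94 [ 0.  -0.1  0.8]
62 59.54 [ 0.3 -0.1  0.8]
45 60.12 [ 0.2 -0.3 -0.1]
30 60.64 [ 1.2 -0.  -0.2]
17 61.2 [-0.   0.2 -0.9]
7 61.77 [ 0.  -0.3  0.1]
2 62.24 [-0.4  0.  -1. ]
62.5583 [-1.3 -1.5  8.6] [0.53578412 0.20243645 0.05658135]
```

View pics/c14.png

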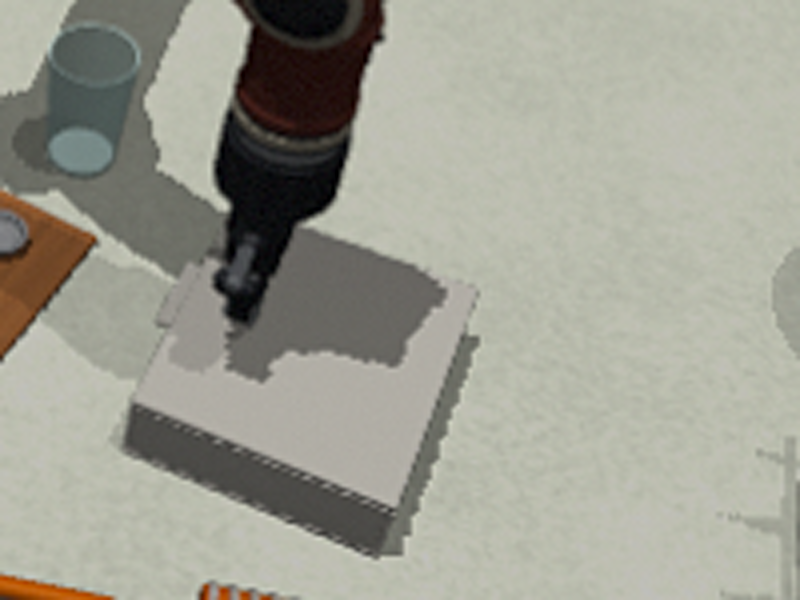

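Run:
```python
from h import *
s=r.read_state(); e=s["ee_pos"]; p=lid_tcp(0,adv=.0025)
r.servo_line(p,speed=.03); s=r.read_state(); print(s["t"],s["ft_force"].round(1),s["ee_pos"])
r.servo_line(p+[0,0,.12],speed=.2); s=r.read_state(); print(s["t"],s["ft_force"].round(1))
snap("side","s15"); snap("scene","c15")
f=np.load("pics/c15.npz"); c=(f["K"],f["D"],f["P"]); X=cloud(c,f["d"]).reshape(-1,3); Y=X-TC
k=(abs(Y@TYv)<.08)&(abs(Y@TX)<.07)&(Y[:,2]<.08)&(Y[:,2]>.03)
A_=np.c_[(Y@TX)[k],(Y@TYv)[k],np.ones(k.sum())]; print(k.sum(),np.linalg.lstsq(A_,Y[k][:,2],rcond=None)[0])
```

```text
62.8583 [-2.8 -4.1 15.9] [0.53578029 0.20243062 0.05641386]
63.6083 [ 0.2  0.4 -0. ]
2571 [ 0.00344403 -0.00081387  0.05619979]
```

View pics/s15.png

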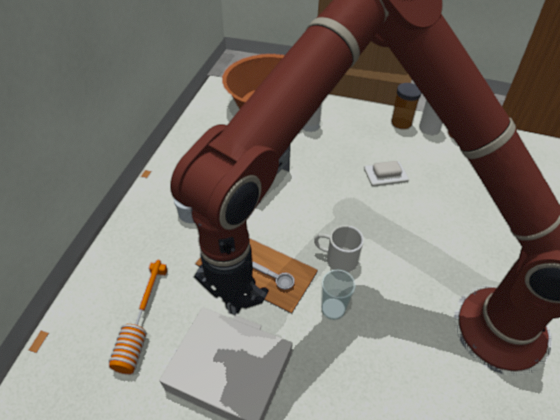

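View pics/c15.png

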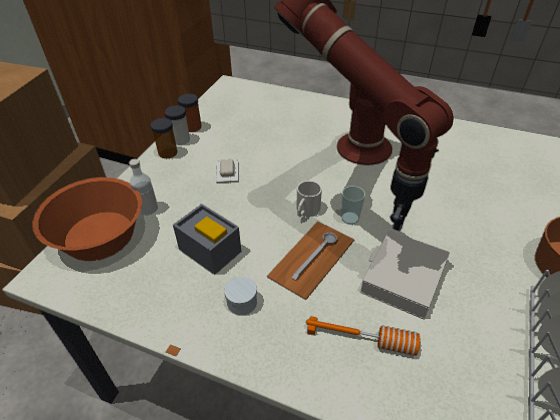

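The lid is flat: slope 0.003 rad, top face at 56 mm. The spoon is on the board, the bystanders haven't moved, and the arm is clear of everything. I'm handing in.

```bash
python3 -c "
from h import *
sign_off()"
```

```text
the job is handed in; nothing more can be done
```

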